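# Clamp the tall sample against its dowel pins

## Task

Load the tall, narrow metal sample disc into the clamping fixture for testing: stand it on the nest block between the clamp's pad and the two dowel pins, slide it gently up against both pins and let go. Then press the clamp's handle down past its dead point until it rests on its stop, without straining it, so that the rubber pad holds the sample against the pins. Leave the other two discs, the loupe, the jar and the wash bottle where they are.

Things in the scene. Friction and masses are not known exactly. Their poses are not given: they have to be found in the camera images.
- fixture: Clamping fixture, fixed: base plate 220 x 90 x 12 mm with a push-type toggle clamp and a nest block (top 38 mm above the worktop, x 50..125, y +-28 mm). Origin on the worktop; x runs from handle (-x) to nest (+x), z up; symmetric about y = 0. Plate x -95..125 mm. Clamp frame x -90..31, y +-26 mm, up to 70 mm high; only the handle stands higher.
- nest (a point): Sample's place: top of the nest block, fixture x 85, y 0, z 38 mm, same axes; the sample's axis stands here when it touches both dowel pins. The pins, 6 mm thick and 22 mm high, stand at x +14.7, y +-10.3 mm from here; slide the sample home along +x until both are felt (one alone pushes it sideways). The open pad (14 mm wide) ends 31 to 34 mm from here. Keep the sample's force under 25 N.
- axis_nominal (a point): Nominal point of the handle's level turning axis (along fixture y): fixture x -70, y 0, z 52 mm. The clamp was set by eye in its rails: it (axis, handle, plunger) really lies up to 6 mm higher or lower, and up to 2 mm off along x; the bar sits on its hub up to 0.16 rad steeper or flatter than stated. Neither is measured: feel for the stop. Pushes on fixture and handle must stay under 20 N.
- handle (a joint): Angle of the handle's hub, rad: 0 open (bar nominally 72 degrees above level, pointing up and to fixture -x; starts at 0 to 0.12), grows as it is pressed down; 1.00 dead point, 1.045 stop (bar about 12 degrees above level). Straight bar, black round grip 20 mm thick, 52 to 130 mm from the axis. Turns at 1 to 2 N; from 0.5 a spring resists, up to 8 N (95 mm out) near 0.75, easing to nil at 1.0.
- sample_mid (a point): Centre, half-way up, of the sample to be clamped: a grey metal disc, 30 mm in diameter and 26 mm high, the tallest and narrowest of the three discs beside the fixture, about 0.14 kg. It stands upright on the worktop.
- sample: The same sample disc; origin at the centre of its underside, z along its axis.
- flat_disc: A bystander: a flat grey metal disc, 42 mm in diameter, 14 mm high. Origin at the centre of its underside. Leave it alone.
- low_disc: A bystander: a grey metal disc, 35 mm in diameter, 16 mm high. Origin at the centre of its underside. Leave it alone.
- loupe: A bystander: a black eye loupe, 35 mm in diameter and 35 mm high, behind the discs. Origin at the centre of its underside. Leave it alone.
- jar_amber: A bystander: an amber jar with a black lid, 57 mm in diameter, 80 mm high, behind the fixture. Origin at the centre of its underside. Leave it alone.
- bottle: A bystander: a wash bottle, 66 mm in diameter, 190 mm high, at the back. Origin at the centre of its underside. Leave it alone.
Not all that is in view belongs to the job. Of the things that look like the sample, the largest one is meant.

How it is judged:
On the way, in this order (a step that is already met when the one before it is completed fails the run):
1. the sample stands on the nest block against both dowel pins, let go, while the clamp is still open (horizontal distance between sample and nest below 0.0022 m and z of sample in the frame of nest below 0.0015 m and angle between sample's own z axis and vertical below 0.04 rad and contact force between the fingers and sample below 0.1 N and value of joint handle below 0.35 rad), for 0.2 s.
2. the handle is past its dead point and on its stop, and the pad presses on the sample (value of joint handle above 1.025 rad and contact force between sample and fixture above 25 N), for 0.2 s.
At the end, for the whole second after the job is handed in: The handle rests on its stop (joint above 1.025 rad, past the dead point at 1.0), the forces of pad, pins and block on the sample add up to more than 25 N, and the sample stands upright (within 0.04 rad) on the nest block within 2.2 mm of the place where it touches both pins, at rest (all of step 2 and horizontal distance between sample and nest below 0.0022 m and z of sample in the frame of nest below 0.0015 m and angle between sample's own z axis and vertical below 0.04 rad and linear speed of sample below 0.01 m/s).
It fails at once if the robot pushes on the fixture or its handle with more than 20 N (contact force between any of the fingers, the arm and fixture above 20 N).
It fails at once if the sample is pressed or dropped on the block or pins with more than 25 N while the clamp is open (contact force between sample and fixture above 25 N and value of joint handle below 0.35 rad).
It fails at once if a bystander is moved by more than 15 mm (distance of any of flat_disc, low_disc, loupe, jar_amber, bottle from where it was at the start of the episode above 0.015 m).
It also fails if it takes over 72 s, if anything falls off the work surface, if the arm or the gripper's body presses on something with over 40 N, if the wrist force passes 120 N, or if a joint passes its speed limit or range.

## Robot

A 6-joint arm with a two-finger parallel gripper is mounted at the origin on the work surface; the furniture and walls round the work are solid. World frame = base frame: x ahead of the robot, y to its left, z up, the work surface at z = 0. Lengths are in m, angles in rad, forces in N, time in s.
With the tool pointing down it reaches from about 0.375 to 0.975 m from the base axis. Payload 3.8 kg.
Tool frame: the origin (TCP) lies midway between the tips of the shut fingers; the grasp point (between the pads) lies 19 mm behind it; z points along the fingers, y is the line along which they close (so a half turn about z gives the same grasp; the last joint's range is limited). The gripper opens to 88 mm and grips with 3 to 60 N. Pads are 18 mm wide; open, the fingers measure 123 mm over their backs; the gripper's body (75 mm by 187 mm) begins 45 mm behind the grasp point.
Start: joints at [1.074, 0.264, 1.604, -0, 1.274, -0.037], TCP at [0.3, 0.605, 0.239] pointing down, gripper open.
Joint ranges: [-2.63, 2.63], [-0.94, 2.18], [0.31, 2.57], [-1.31, 4.45], [0, 2.66], [-2.55, 2.55]. Speed limits (rad/s): [2.57, 2.57, 3.14, 3.14, 3.14, 3.14].

## Interface

Orientations are given as a rotation vector (axis times angle).
In Python, from rig import arm gives the robot as it stands.
- The arm moves only by the tool carry_out, never from a script. Its argument "series" is a list of rows, each an object of numbers: "rx", "ry", "rz": the turn, a rotation vector about the tool's x, y, z as a fraction of full scale; "x", "y", "z": the shift along the tool's x, y, z as a fraction of full scale; "claw": the opening, from -1 (shut) to 1 (fully open). In form: [{"rx": .., "ry": .., "rz": .., "x": .., "y": .., "z": .., "claw": ..}, ...]. A call has 1 to 8 rows; each row is the pose to reach, as a shift and turn from the pose commanded when the call began, along the tool's axes at that moment; what a row does not reach only later rows make up. Full scale, the value 1, is 0.12 m for a shift and 60 degrees for a turn. A row lasts 1/10 s, in which the tool goes at most 50 mm and 8.59 degrees, less where a joint would pass 70% of its speed; a pose out of reach is approached as far as the arm can. A call with a number of a shift or a turn outside -1 to 1 is refused whole. A call with a gripper value outside its range is refused whole. The fingers move at their own pace and stop on an object; "newtons" is the grip in N (left out, the last holds). Time passes only in rows, so rows that repeat a pose let the fingers close. It gives the time, the measured TCP pose, the force, the opening and the grip force at its end, in the units of the state.
- arm.get_state(): the state, without advancing time (a new reading comes with each control period).
- arm.get_image(name): name is "scene" or "top" or "wrist"; returns a dict with "image" (400x640x3 uint8, blue, green, red), "intrinsics" (3x3 intrinsics, pixels), "k1" (the pictures are not rectified: a ray, as slopes to the right and down, at radius r is drawn at 1 + k1 r^2 times it, then the intrinsics apply), "extrinsics" (4x4, takes a point from world to camera coordinates); the wrist camera has in their place "mount" (4x4, takes a point from camera to tool coordinates, whose origin is the TCP and whose axes are the flange's). Camera axes: x right, y down, z forward; pixel columns grow to the right and rows downward; lengths in m; the calibration is good to about 2 mm. A picture is of the moment at which its call begins: read the wrist's pose just before it. There is no depth.
- arm.job_done(): hands the job in; it is judged then, once.
The state is a dict: "time_s": time; "joint_positions": joint angles; "joint_vel": joint speeds; "joint_torque": joint torques, N m; "position": TCP position; "eef_rot": TCP orientation; "force": force on the tool from outside, world axes, zero at the start; "moment": the same for the moment, N m; "opening": opening from 0.0 (shut) to 1.0 (fully open); "finger_force": force on a finger pad.
Only numpy, scipy, OpenCV 4.12 (cv2) and the standard library are available. Lean on these libraries where they do the work, as an engineer would, in place of code of your own. Each camera call takes 0.05 s, during which the arm holds its last target. There are 200 camera calls.

## Working session

There is one attempt and no reset: what is moved stays moved. The work goes in short steps, Python scripts to look and compute and a tool call to move; the robot and the scene stay as the last step left them, time stands still between calls to the robot, and variables do not carry over. Pictures are saved under pics/ and viewed, at most 10 in all, crops included, and the job is handed in when it is done.

Besides the shell and the picture viewer there is one more tool, called after ">>>" by a JSON object that holds its "fn" and its "kwargs". carry_out: Moves the arm, as the interface text tells. Its arguments: {"type":"object","properties":{"series":{"type":"array"},"newtons":{"type":"number"}},"required":["series"]}

```bash
mkdir -p pics; ls
python3 - <<'E'
from rig import arm
import cv2,numpy as np
s=arm.get_state(); print({k:np.round(v,3) for k,v in s.items()})
for n in ("scene","top","wrist"):
    d=arm.get_image(n); cv2.imwrite(f"pics/{n}0.png",d["image"])
    print(n,{k:np.round(v,4).tolist() for k,v in d.items() if k!="image"})
E
```

```text
pics
{'time_s': np.float64(0.0), 'joint_positions': array([ 1.074,  0.265,  1.605,  0.   ,  1.274, -0.037]), 'joint_vel': array([ 0.002, -0.001, -0.001, -0.001, -0.   ,  0.001]), 'joint_torque': array([ 0.0000e+00, -5.0209e+01, -3.5688e+01,  7.3000e-02,  2.9000e-02,
       -0.0000e+00]), 'position': array([0.299, 0.604, 0.237]), 'eef_rot': array([-7.160e-01, -3.058e+00,  3.000e-03]), 'force': array([ 0.041,  0.02 , -0.505]), 'moment': array([-0.01 ,  0.027, -0.01 ]), 'finger_force': np.float64(0.0), 'opening': np.float64(0.999)}
scene {'intrinsics': [[411.5852, 0.0, 318.0474], [0.0, 411.5852, 194.6019], [0.0, 0.0, 1.0]], 'k1': 0.002, 'extrinsics': [[0.5447, -0.8386, 0.0049, -0.3469], [-0.4216, -0.2789, -0.8629, 0.2984], [0.725, 0.4679, -0.5054, 0.5209], [0.0, 0.0, 0.0, 1.0]]}
top {'intrinsics': [[422.1982, 0.0, 316.5335], [0.0, 422.1982, 195.0755], [0.0, 0.0, 1.0]], 'k1': -0.1027, 'extrinsics': [[-0.008, -0.9998, -0.0192, -0.0255], [-0.993, 0.0102, -0.1179, 0.6038], [0.118, 0.0181, -0.9928, 0.9584], [0.0, 0.0, 0.0, 1.0]]}
wrist {'intrinsics': [[276.6194, 0.0, 324.8106], [0.0, 276.6194, 197.2803], [0.0, 0.0, 1.0]], 'k1': -0.0384, 'mount': [[0.0002, -0.952, -0.3061, 0.0798], [1.0, 0.0001, 0.0001, -0.0001], [-0.0001, -0.3061, 0.952, -0.1462], [0.0, 0.0, 0.0, 1.0]]}
```

View pics/top0.png

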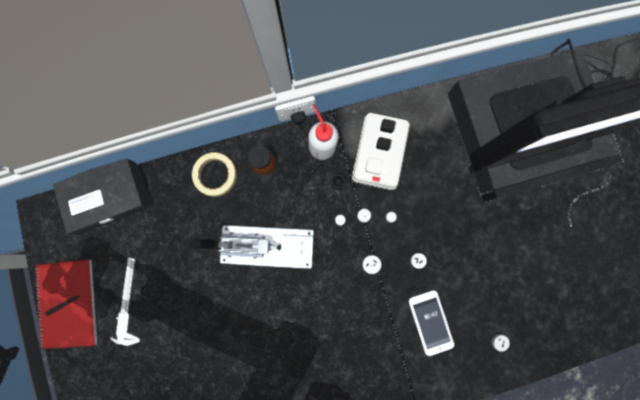

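View pics/scene0.png

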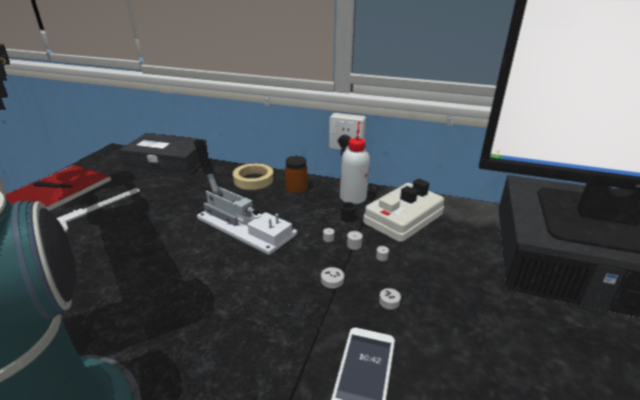

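The top view shows the fixture at about (267,247) with its handle towards the left. The look-alike discs are at (340,220), (364,215) and (391,217). The wider discs are at (372,265), (419,261) and (502,343). The scene view has the tallest look-alike at (355,240). Next I'll measure sizes and positions.

```bash
cat > h.py <<'E'
import numpy as np,cv2
from scipy.spatial.transform import Rotation as R
from rig import arm
def snap(n,f=None):
    s=arm.get_state(); d=arm.get_image(n)
    if n=="wrist":
        T=np.eye(4);T[:3,:3]=R.from_rotvec(s["eef_rot"]).as_matrix();T[:3,3]=s["position"]
        d["c2w"]=T@np.array(d["mount"])
    else: d["c2w"]=np.linalg.inv(np.array(d["extrinsics"]))
    if f: cv2.imwrite(f"pics/{f}.png",d["image"])
    return d,s
def rays(d,uv):
    K=np.array(d["intrinsics"]);k=d["k1"]
    p=cv2.undistortPoints(np.float64(uv).reshape(-1,1,2),K,np.array([k,0,0,0.])).reshape(-1,2)
    v=np.c_[p,np.ones(len(p))]@d["c2w"][:3,:3].T
    return d["c2w"][:3,3],v
def onplane(d,uv,z):
    o,v=rays(d,uv); return o+v*((z-o[2])/v[:,2:])
def proj(d,P):
    Q=(np.atleast_2d(P)-d["c2w"][:3,3])@d["c2w"][:3,:3]
    K=np.array(d["intrinsics"]);q=Q[:,:2]/Q[:,2:]
    q=q*(1+d["k1"]*(q**2).sum(1,keepdims=True)); return q*K[0,0]+K[:2,2]
def contours(img,lo,hi,amin):
    m=cv2.inRange(cv2.cvtColor(img,cv2.COLOR_BGR2HSV),lo,hi)
    c,_=cv2.findContours(m,cv2.RETR_EXTERNAL,cv2.CHAIN_APPROX_NONE)
    return [x for x in c if cv2.contourArea(x)>=amin]
def tri(pairs):
    A=np.zeros((3,3));b=np.zeros(3)
    for o,v in pairs:
        v=v/np.linalg.norm(v);M=np.eye(3)-np.outer(v,v);A+=M;b+=M@o
    return np.linalg.solve(A,b)
E
python3 - <<'E'
from h import *
d,s=snap("top")
for c in contours(d["image"],(0,0,130),(180,70,255),20):
    (u,v),(w,h),a=cv2.minAreaRect(c)
    if 200<u<520 and 190<v<360:
        P=onplane(d,cv2.boxPoints(((u,v),(w,h),a)),0.012)
        print((round(u),round(v)),cv2.contourArea(c),np.round(P.mean(0)[:2],3),np.round([np.linalg.norm(P[0]-P[1]),np.linalg.norm(P[1]-P[2])],4),np.round(P[:,:2],3).tolist())
E
```

```text
(501, 343) 191.5 [ 0.249 -0.466] [0.037  0.0396] [[0.242, -0.439], [0.274, -0.457], [0.256, -0.492], [0.223, -0.474]]
(431, 323) 1805.0 [ 0.301 -0.298] [0.0739 0.1447] [[0.359, -0.241], [0.38, -0.311], [0.242, -0.355], [0.221, -0.284]]
(372, 264) 257.0 [ 0.441 -0.161] [0.0428 0.0424] [[0.462, -0.14], [0.462, -0.182], [0.419, -0.182], [0.42, -0.139]]
(418, 260) 178.0 [ 0.447 -0.272] [0.036  0.0354] [[0.465, -0.254], [0.465, -0.29], [0.429, -0.289], [0.43, -0.253]]
(266, 246) 3346.5 [0.484 0.092] [0.0936 0.2259] [[0.444, 0.206], [0.537, 0.202], [0.524, -0.023], [0.432, -0.018]]
(340, 220) 75.0 [ 0.547 -0.085] [0.0238 0.0237] [[0.547, -0.068], [0.564, -0.085], [0.547, -0.102], [0.53, -0.085]]
(391, 216) 77.0 [ 0.553 -0.209] [0.0241 0.0216] [[0.564, -0.197], [0.564, -0.221], [0.542, -0.22], [0.542, -0.196]]
(364, 214) 130.5 [ 0.558 -0.143] [0.0312 0.0312] [[0.543, -0.127], [0.574, -0.127], [0.574, -0.159], [0.543, -0.158]]
```

View pics/wrist0.png

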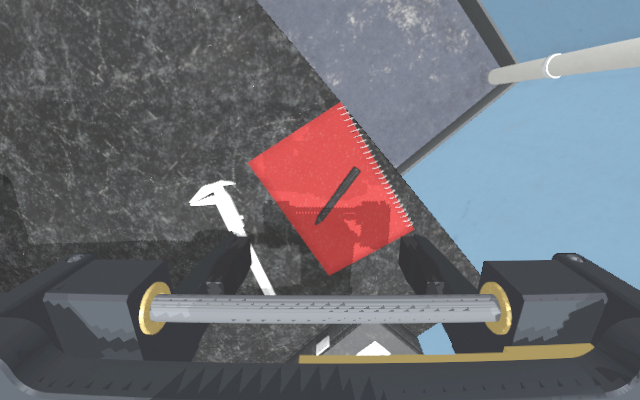

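The wrist view shows only the notebook, so I'm moving over the fixture. The sample is the look-alike at about (0.555, -0.143) with a 31 mm diameter, which matches the 30 mm given. The other two look-alikes are about 23 mm across.

>>> {"fn": "carry_out", "kwargs": {"series": [{"x": -1,"y": -1,"claw": 1},{"x": -1,"y": -1,"claw": 1},{"x": -1,"y": -1,"claw": 1},{"x": -1,"y": -1,"claw": 1}], "newtons": 20}}

```text
validation failed for argument at $.se...
```

>>> {"fn": "carry_out", "kwargs": {"series": [{"x": -1,"y": -1,"claw": 1},{"x": -1,"y": -1,"claw": 1},{"x": -1,"y": -1,"claw": 1},{"x": -1,"y": -1,"claw": 1}]}}

```text
validation failed for argument at $.se...
```

>>> {"fn": "carry_out", "kwargs": {"series": [{"x": -1,"y": -1,"claw": 1},{"x": -1,"y": -1,"claw": 1},{"x": -1,"y": -1,"claw": 1},{"x": -1,"y": -1,"claw": 1}]}}

```text
validation failed for argument at $.se...
```

>>> {"fn": "carry_out", "kwargs": {"series": [{"x": -0.54,"y": -0.66,"rz": 1,"claw": 0.1},{"x": -0.54,"y": -0.66,"rz": 1,"claw": 0.1},{"x": -0.54,"y": -0.66,"rz": 1,"claw": 0.1},{"x": -0.54,"y": -0.66,"rz": 1,"claw": 0.1},{"x": -0.54,"y": -0.66,"rz": 1,"claw": 0.1},{"x": -0.54,"y": -0.66,"rz": 1,"claw": 0.1},{"x": -0.54,"y": -0.66,"rz": 1,"claw": 0.1},{"x": -0.54,"y": -0.66,"rz": 1,"claw": 0.1}]}}

```text
validation failed for argument at $.se...
```

>>> {"fn": "carry_out", "kwargs": {"series": [{"rz": 0.11,"z": 0.1,"claw": 0.1},{"rz": 0.11,"z": 0.1,"claw": 0.1},{"rz": 0.11,"z": 0.1,"claw": 0.1}]}}

```text
validation failed for argument at $.se...
```

Run:
```python
from h import *
d,s=snap("wrist","w1"); print(s["time_s"],s["position"],s["eef_rot"],s["opening"],R.from_rotvec(s["eef_rot"]).as_matrix().round(3).tolist())
```

```text
0.2 [0.2993242  0.60450316 0.23786904] [-7.15768232e-01 -3.05858883e+00  2.17803711e-03] 0.9999370425557612 [[-0.896, 0.444, -0.001], [0.444, 0.896, -0.001], [0.0, -0.001, -1.0]]
```

View pics/w1.png

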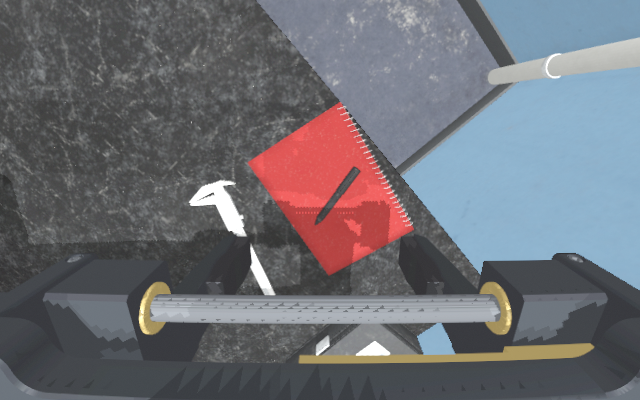

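The calls were refused, so the arm hasn't moved and the picture is unchanged. Each row probably has to give all seven keys.

>>> {"fn": "carry_out", "kwargs": {"series": [{"rx": 0,"ry": 0,"rz": 0,"x": -1,"y": -1,"z": 0,"claw": 1},{"rx": 0,"ry": 0,"rz": 0,"x": -1,"y": -1,"z": 0,"claw": 1},{"rx": 0,"ry": 0,"rz": 0,"x": -1,"y": -1,"z": 0,"claw": 1},{"rx": 0,"ry": 0,"rz": 0,"x": -1,"y": -1,"z": 0,"claw": 1}], "newtons": 20}}

```text
time_s: 0.65
position: [0.3545, 0.4406, 0.2385]
eef_rot: [0.719, 3.058, -0.003]
force: [-0.3, 0.5, 0.2]
opening: 1.003
finger_force: 0.0
```

>>> {"fn": "carry_out", "kwargs": {"series": [{"rx": 0,"ry": 0,"rz": 0,"x": -1,"y": -1,"z": 0,"claw": 1},{"rx": 0,"ry": 0,"rz": 0,"x": -1,"y": -1,"z": 0,"claw": 1},{"rx": 0,"ry": 0,"rz": 0,"x": -1,"y": -1,"z": 0,"claw": 1},{"rx": 0,"ry": 0,"rz": 0,"x": -1,"y": -1,"z": 0,"claw": 1}]}}

```text
time_s: 1.05
position: [0.4089, 0.2804, 0.2389]
eef_rot: [0.719, 3.057, -0.001]
force: [-0.7, -0.4, -0.4]
opening: 0.997
finger_force: 0.0
```

>>> {"fn": "carry_out", "kwargs": {"series": [{"rx": 0,"ry": 0,"rz": 0,"x": -1,"y": -1,"z": 0,"claw": 1},{"rx": 0,"ry": 0,"rz": 0,"x": -1,"y": -1,"z": 0,"claw": 1},{"rx": 0,"ry": 0,"rz": 0,"x": -1,"y": -1,"z": 0,"claw": 1},{"rx": 0,"ry": 0,"rz": 0,"x": -1,"y": -1,"z": 0,"claw": 1}]}}

```text
time_s: 1.45
position: [0.4635, 0.1196, 0.2391]
eef_rot: [0.72, 3.057, -0.0]
force: [0.0, 0.9, -0.2]
opening: 1.001
finger_force: 0.0
```

>>> {"fn": "carry_out", "kwargs": {"series": [{"rx": 0,"ry": 0,"rz": 1,"x": -0.54,"y": -0.66,"z": 0,"claw": 0.1},{"rx": 0,"ry": 0,"rz": 1,"x": -0.54,"y": -0.66,"z": 0,"claw": 0.1},{"rx": 0,"ry": 0,"rz": 1,"x": -0.54,"y": -0.66,"z": 0,"claw": 0.1},{"rx": 0,"ry": 0,"rz": 1,"x": -0.54,"y": -0.66,"z": 0,"claw": 0.1},{"rx": 0,"ry": 0,"rz": 1,"x": -0.54,"y": -0.66,"z": 0,"claw": 0.1},{"rx": 0,"ry": 0,"rz": 1,"x": -0.54,"y": -0.66,"z": 0,"claw": 0.1},{"rx": 0,"ry": 0,"rz": 1,"x": -0.54,"y": -0.66,"z": 0,"claw": 0.1},{"rx": 0,"ry": 0,"rz": 1,"x": -0.54,"y": -0.66,"z": 0,"claw": 0.1}]}}

```text
time_s: 2.25
position: [0.4856, 0.0231, 0.2388]
eef_rot: [2.15, 2.291, 0.001]
force: [0.1, 0.3, 0.2]
opening: 0.55
finger_force: 0.0
```

>>> {"fn": "carry_out", "kwargs": {"series": [{"rx": 0,"ry": 0,"rz": 0.11,"x": 0,"y": 0,"z": 0.1,"claw": 0.1},{"rx": 0,"ry": 0,"rz": 0.11,"x": 0,"y": 0,"z": 0.1,"claw": 0.1},{"rx": 0,"ry": 0,"rz": 0.11,"x": 0,"y": 0,"z": 0.1,"claw": 0.1}]}}

```text
time_s: 2.55
position: [0.4852, 0.023, 0.2266]
eef_rot: [-2.272, -2.169, 0.001]
force: [-0.1, -0.4, 0.1]
opening: 0.553
finger_force: 0.0
```

Run:
```python
from h import *
d,s=snap("wrist","w2"); print(s["time_s"],s["position"],s["opening"],R.from_rotvec(s["eef_rot"]).as_matrix().round(3).tolist())
```

```text
2.55 [0.48515856 0.02299833 0.22656202] 0.553399168696098 [[0.047, 0.999, -0.001], [0.999, -0.047, 0.0], [0.0, -0.001, -1.0]]
```

View pics/w2.png

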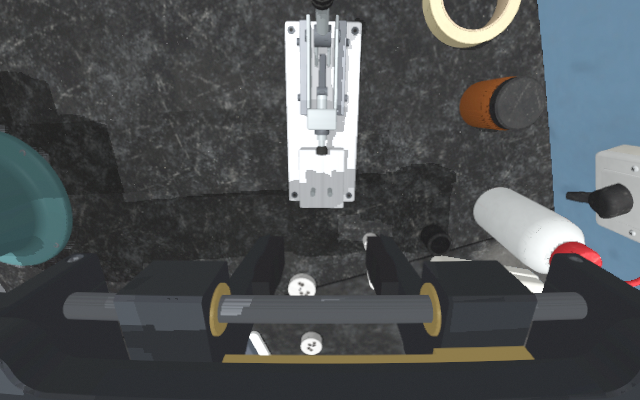

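The wrist view shows the fixture plate with corners at about (286,22), (361,22), (289,207) and (355,207). The nest block spans rows 148–207, with the pins near (313,192) and (331,192). The black pad is at (321,150). The sample is behind the right finger, at about (372,245). Next I'll measure the fixture frame.

Run:
```python
from h import *
d,s=snap("wrist")
img=d["image"];g=cv2.cvtColor(img,cv2.COLOR_BGR2GRAY)
c=max(contours(img,(0,0,140),(180,40,255),1000),key=lambda c:cv2.contourArea(c)*(200<c[:,0,1].mean()*2<300))
m=cv2.inRange(cv2.cvtColor(img,cv2.COLOR_BGR2HSV),(0,0,140),(180,40,255))
L=[];Rr=[]
for r in range(34,186,2):
    k=np.where(m[r,270:375])[0]+270; L.append((k[0]-.5,r));Rr.append((k[-1]+.5,r))
def line(P):
    P=P[:,:2]; a=np.polyfit(P[:,1],P[:,0],1); e=P[:,0]-np.polyval(a,P[:,1]); k=abs(e)<.002
    return np.polyfit(P[k,1],P[k,0],1),e[k].std()
a,ea=line(onplane(d,L,.012)); b,eb=line(onplane(d,Rr,.012))
print("edges x=f(y)",a,b,ea,eb,"width at y=.1",(np.polyval(b,.1)-np.polyval(a,.1)))
# plate ends, per column
T=[];B=[]
for u in list(range(290,304,2))+list(range(344,358,2)):
    k=np.where(m[10:215,u])[0]+10; T.append((u,k[0]-.5))
    B.append((u,k[-1]+.5))
N=[(u,np.where(m[100:220,u])[0][-1]+100.5) for u in range(306,340,3)]
pt,pb,pn=onplane(d,T,.012),onplane(d,B,.012),onplane(d,N,.038)
print("top end y",np.median(pt[:,1]),pt[:,1].round(4));print("plate nest end",pb[:,1].round(4));print("block end",pn[:,1].round(4))
cv2.imwrite("pics/w2crop.png",cv2.resize(img[130:250,260:400],None,fx=5,fy=5,interpolation=cv2.INTER_CUBIC))
```

```text
edges x=f(y) [0.05623012 0.43407641] [0.05788945 0.52402169] 0.0003903480793253305 0.00045541947443566175 width at y=.1 0.09011121243943099
top end y 0.20057410896951014 [0.2023 0.2022 0.2021 0.202  0.2019 0.2028 0.2026 0.1993 0.1982 0.1981
 0.198  0.1979 0.1978 0.1977]
plate nest end [-0.016  -0.0161 -0.0162 -0.0163 -0.0165 -0.0254 -0.0255 -0.0195 -0.021
 -0.0212 -0.0213 -0.02   -0.0072  0.0485]
block end [-0.0165 -0.0181 -0.0182 -0.0184 -0.0186 -0.0188 -0.019  -0.0192 -0.0193
 -0.0195 -0.0197 -0.0199]
```

View pics/w2crop.png

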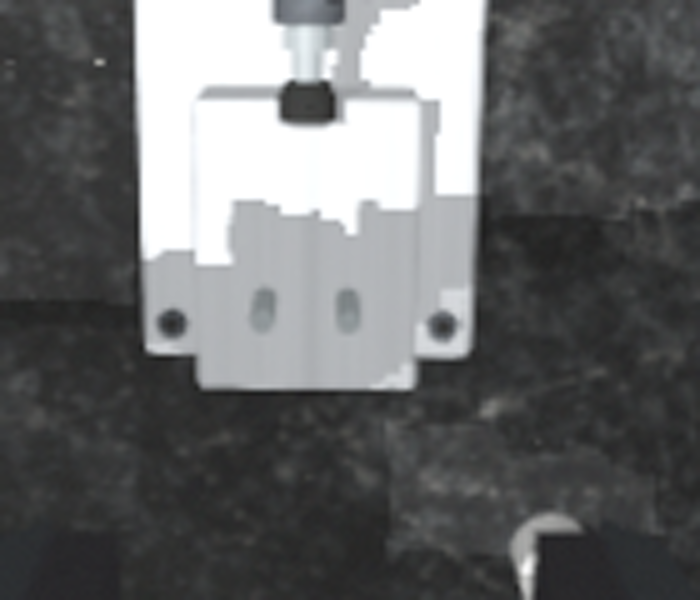

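The plate width comes out at 90.1 mm and its length at 219 mm, matching 90 x 220 mm. The crop shows the pins at full-image (312.6,191.6) and (329.6,192), and the pad front at about (321,155). That puts the nest near (0.4802, 0.0208), with fixture x̂ = (-0.057, -0.998). Next I'll look at the sample from close by.

>>> {"fn": "carry_out", "kwargs": {"series": [{"rx": 0,"ry": 0,"rz": -1,"x": -1,"y": 0.6,"z": 0,"claw": 0.1},{"rx": 0,"ry": 0,"rz": -1,"x": -1,"y": 0.6,"z": 0,"claw": 0.1},{"rx": 0,"ry": 0,"rz": -1,"x": -1,"y": 0.6,"z": 0,"claw": 0.1},{"rx": 0,"ry": 0,"rz": -1,"x": -1,"y": 0.6,"z": 0,"claw": 0.1},{"rx": 0,"ry": 0,"rz": -1,"x": -1,"y": 0.6,"z": 0,"claw": 0.1},{"rx": 0,"ry": 0,"rz": -1,"x": -1,"y": 0.6,"z": 0,"claw": 0.1},{"rx": 0,"ry": 0,"rz": -1,"x": -1,"y": 0.6,"z": 0,"claw": 0.1},{"rx": 0,"ry": 0,"rz": -1,"x": -1,"y": 0.6,"z": 0,"claw": 0.1}]}}

```text
time_s: 3.45
position: [0.5514, -0.1009, 0.2272]
eef_rot: [0.887, 3.013, 0.0]
force: [-0.2, -0.0, -0.0]
opening: 0.551
finger_force: 0.0
```

>>> {"fn": "carry_out", "kwargs": {"series": [{"rx": 0,"ry": 0,"rz": 0,"x": -0.3,"y": -0.3,"z": 0.4,"claw": 0.1},{"rx": 0,"ry": 0,"rz": 0,"x": -0.3,"y": -0.3,"z": 0.4,"claw": 0.1},{"rx": 0,"ry": 0,"rz": 0,"x": -0.3,"y": -0.3,"z": 0.4,"claw": 0.1},{"rx": 0,"ry": 0,"rz": 0,"x": -0.3,"y": -0.3,"z": 0.4,"claw": 0.1}]}}

```text
time_s: 3.85
position: [0.5614, -0.1503, 0.1786]
eef_rot: [-0.893, -3.011, -0.001]
force: [-0.9, 0.5, 0.1]
opening: 0.551
finger_force: 0.0
```

Run:
```python
from h import *
d,s=snap("wrist","w3"); print(s["time_s"],s["position"],s["opening"],R.from_rotvec(s["eef_rot"]).as_matrix().round(3).tolist())
for c in contours(d["image"],(0,0,150),(180,50,255),60):
    (u,v),r=cv2.minEnclosingCircle(c); print(round(u),round(v),round(r,1),cv2.contourArea(c))
print(proj(d,[[.555,-.143,.026],[.555,-.143,0]]))
```

```text
3.85 [ 0.56144566 -0.15028575  0.17863739] 0.5512794856540767 [[-0.838, 0.545, -0.001], [0.545, 0.838, 0.001], [0.001, 0.0, -1.0]]
395 334 12.6 168.5
350 339 23.0 760.5
508 260 45.6 1605.0
350 256 48.7 3658.5
280 202 8.6 138.5
180 156 16.1 685.0
367 140 10.4 311.0
255 93 20.0 726.5
464 9 95.3 7476.5
72 60 75.9 2181.0
[[327.16787421 175.3878429 ]
 [326.9843004  170.40772619]]
```

View pics/w3.png

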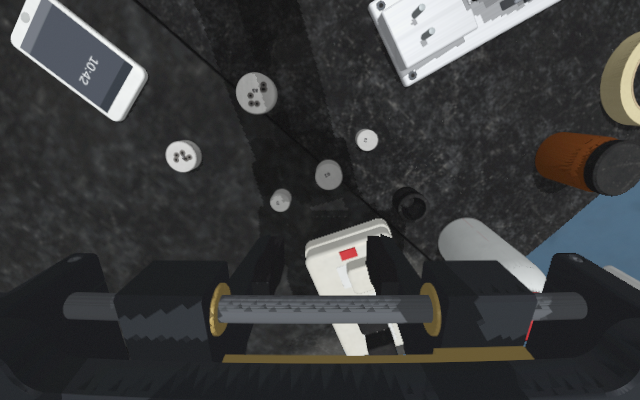

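The sample is at about (329,175), with the small look-alikes at (280,201) and (367,140). The loupe is at (409,204).

Run:
```python
from h import *
d,s=snap("wrist")
img=d["image"]; Rm=R.from_rotvec(s["eef_rot"]).as_matrix(); p=s["position"]
for name,(u0,v0),z in (("S",(329,175),.026),("A",(280,201),.018),("B",(367,140),.018)):
    roi=img[v0-26:v0+26,u0-26:u0+26]; g=cv2.cvtColor(roi,cv2.COLOR_BGR2GRAY)
    t,m=cv2.threshold(g,0,255,cv2.THRESH_OTSU)
    m=cv2.morphologyEx(m,cv2.MORPH_CLOSE,np.ones((5,5)))
    cs,_=cv2.findContours(m,cv2.RETR_EXTERNAL,cv2.CHAIN_APPROX_NONE)
    c=max((c for c in cs if cv2.pointPolygonTest(c,(26,26),False)>=0),key=cv2.contourArea)+np.array([u0-26,v0-26])
    # silhouette on two planes
    (u,v),ax,an=cv2.fitEllipse(c)
    for zz in (z,z/2,0):
        P=onplane(d,c.reshape(-1,2),zz)[:,:2].astype(np.float32); (x,y),r=cv2.minEnclosingCircle(P)
        rel=(np.array([x,y,zz])-p)@Rm
        print(name,t,(round(u,1),round(v,1)),zz,"circle",round(x,4),round(y,4),"D",round(2*r,4),"extent",np.ptp(P,0).round(4),"tool",rel.round(4))
```

```text
S 72.0 (327.8, 173.8) 0.026 circle 0.5548 -0.1413 D 0.0343 extent [0.0332 0.0312] tool [0.0108 0.0033 0.1534]
S 72.0 (327.8, 173.8) 0.013 circle 0.5573 -0.1428 D 0.0357 extent [0.0346 0.0326] tool [0.0078 0.0035 0.1664]
S 72.0 (327.8, 173.8) 0 circle 0.5599 -0.1443 D 0.0372 extent [0.0361 0.0339] tool [0.0048 0.0036 0.1794]
A 82.0 (279.9, 199.3) 0.018 circle 0.5513 -0.206 D 0.029 extent [0.0254 0.0276] tool [-0.0216 -0.0528  0.1614]
A 82.0 (279.9, 199.3) 0.009 circle 0.553 -0.2089 D 0.0298 extent [0.0262 0.0284] tool [-0.0245 -0.0543  0.1704]
A 82.0 (279.9, 199.3) 0 circle 0.5546 -0.2118 D 0.0307 extent [0.0269 0.0292] tool [-0.0275 -0.0559  0.1794]
B 114.0 (366.0, 138.8) 0.018 circle 0.5459 -0.0857 D 0.0251 extent [0.0249 0.0227] tool [0.0485 0.0452 0.1614]
B 114.0 (366.0, 138.8) 0.009 circle 0.5474 -0.0851 D 0.0258 extent [0.0256 0.0233] tool [0.0475 0.0465 0.1704]
B 114.0 (366.0, 138.8) 0 circle 0.5489 -0.0845 D 0.0265 extent [0.0263 0.024 ] tool [0.0466 0.0478 0.1795]
```

>>> {"fn": "carry_out", "kwargs": {"series": [{"rx": 0,"ry": 0,"rz": 0,"x": 0.073,"y": 0.028,"z": 0.5,"claw": 0.1},{"rx": 0,"ry": 0,"rz": 0,"x": 0.073,"y": 0.028,"z": 0.8,"claw": 0.1},{"rx": 0,"ry": 0,"rz": 0,"x": 0.073,"y": 0.028,"z": 1,"claw": 0.1},{"rx": 0,"ry": 0,"rz": 0,"x": 0.073,"y": 0.028,"z": 1,"claw": 0.1},{"rx": 0,"ry": 0,"rz": 0,"x": 0.073,"y": 0.028,"z": 1,"claw": 0.1}]}}

```text
time_s: 4.45
position: [0.557, -0.1425, 0.06]
eef_rot: [0.89, 3.012, 0.0]
force: [-1.0, -0.3, 0.3]
opening: 0.55
finger_force: 0.0
```

>>> {"fn": "carry_out", "kwargs": {"series": [{"rx": 0,"ry": 0,"rz": 0,"x": 0,"y": 0,"z": 0.2,"claw": 0.1},{"rx": 0,"ry": 0,"rz": 0,"x": 0,"y": 0,"z": 0.35,"claw": 0.1},{"rx": 0,"ry": 0,"rz": 0,"x": 0,"y": 0,"z": 0.43,"claw": 0.1},{"rx": 0,"ry": 0,"rz": 0,"x": 0,"y": 0,"z": 0.45,"claw": 0.1},{"rx": 0,"ry": 0,"rz": 0,"x": 0,"y": 0,"z": 0.45,"claw": 0.1}]}}

```text
time_s: 4.95
position: [0.5573, -0.1432, 0.006]
eef_rot: [0.89, 3.011, -0.0]
force: [0.1, -0.7, -0.1]
opening: 0.554
finger_force: 0.0
```

>>> {"fn": "carry_out", "kwargs": {"series": [{"rx": 0,"ry": 0,"rz": 0,"x": 0,"y": 0,"z": 0.01,"claw": -0.5},{"rx": 0,"ry": 0,"rz": 0,"x": 0,"y": 0,"z": 0.01,"claw": -0.5},{"rx": 0,"ry": 0,"rz": 0,"x": 0,"y": 0,"z": 0.01,"claw": -0.5},{"rx": 0,"ry": 0,"rz": 0,"x": 0,"y": 0,"z": 0.01,"claw": -0.5},{"rx": 0,"ry": 0,"rz": 0,"x": 0,"y": 0,"z": 0.01,"claw": -0.5},{"rx": 0,"ry": 0,"rz": 0,"x": 0,"y": 0,"z": 0.01,"claw": -0.5}], "newtons": 15}}

```text
time_s: 5.55
position: [0.5568, -0.1432, 0.0043]
eef_rot: [0.891, 3.012, -0.0]
force: [-0.2, -1.0, 5.5]
opening: 0.337
finger_force: 15.0
```

Run:
```python
from h import *
s=arm.get_state(); print(s["position"],s["opening"]*88,s["finger_force"],R.from_rotvec(s["eef_rot"]).as_matrix().round(4).tolist(),s["force"])
```

```text
[ 0.5567598  -0.14315206  0.00425752] 29.64663371961083 14.999940237030387 [[-0.8392, 0.5438, 0.0011], [0.5438, 0.8392, -0.0003], [-0.0011, 0.0003, -1.0]] [-0.24880947 -0.99367032  5.50085962]
```

The sample is gripped: the opening is 29.6 mm with 15 N on the pads. Next I'll lift it, turn and carry it over to the nest.

>>> {"fn": "carry_out", "kwargs": {"series": [{"rx": 0,"ry": 0,"rz": 0,"x": 0,"y": 0,"z": -0.1,"claw": -0.5},{"rx": 0,"ry": 0,"rz": 0,"x": 0,"y": 0,"z": -0.4,"claw": -0.5},{"rx": 0,"ry": 0,"rz": 0,"x": 0,"y": 0,"z": -0.7,"claw": -0.5},{"rx": 0,"ry": 0,"rz": 0,"x": 0,"y": 0,"z": -1,"claw": -0.5},{"rx": 0,"ry": 0,"rz": 0,"x": 0,"y": 0,"z": -1,"claw": -0.5}]}}

```text
time_s: 6.05
position: [0.56, -0.1441, 0.1298]
eef_rot: [0.888, 3.003, -0.0]
force: [1.3, -0.6, -0.2]
opening: 0.332
finger_force: 15.0
```

>>> {"fn": "carry_out", "kwargs": {"series": [{"rx": 0,"ry": 0,"rz": 0.125,"x": 0.12,"y": 0.1,"z": 0,"claw": -0.5},{"rx": 0,"ry": 0,"rz": 0.25,"x": 0.25,"y": 0.2,"z": 0,"claw": -0.5},{"rx": 0,"ry": 0,"rz": 0.375,"x": 0.37,"y": 0.3,"z": 0,"claw": -0.5},{"rx": 0,"ry": 0,"rz": 0.5,"x": 0.5,"y": 0.4,"z": 0,"claw": -0.5},{"rx": 0,"ry": 0,"rz": 0.625,"x": 0.62,"y": 0.5,"z": 0,"claw": -0.5},{"rx": 0,"ry": 0,"rz": 0.75,"x": 0.75,"y": 0.6,"z": 0,"claw": -0.5},{"rx": 0,"ry": 0,"rz": 0.875,"x": 0.87,"y": 0.7,"z": 0,"claw": -0.5},{"rx": 0,"ry": 0,"rz": 1,"x": 1,"y": 0.8,"z": 0,"claw": -0.5}]}}

```text
time_s: 6.85
position: [0.5062, 0.0036, 0.1222]
eef_rot: [-2.282, -2.156, 0.003]
force: [0.4, -0.6, -1.0]
opening: 0.335
finger_force: 15.0
```

>>> {"fn": "carry_out", "kwargs": {"series": [{"rx": 0,"ry": 0,"rz": 0.005,"x": 0.1,"y": -0.12,"z": 0,"claw": -0.5},{"rx": 0,"ry": 0,"rz": 0.005,"x": 0.19,"y": -0.24,"z": 0,"claw": -0.5},{"rx": 0,"ry": 0,"rz": 0.005,"x": 0.19,"y": -0.24,"z": 0,"claw": -0.5},{"rx": 0,"ry": 0,"rz": 0.005,"x": 0.19,"y": -0.24,"z": 0,"claw": -0.5}]}}

```text
time_s: 7.25
position: [0.4795, 0.0271, 0.1234]
eef_rot: [2.281, 2.16, -0.0]
force: [-0.1, 0.1, -1.7]
opening: 0.337
finger_force: 15.0
```

```bash
cat > st.py <<'E'
from h import *
# fixture frame, tool in it
n=np.array([.4802,.0208,.038]); fx=np.array([-.057,-.9984,0]);fx/=np.linalg.norm(fx); fz=np.array([0,0,1.]); fy=np.cross(fz,fx)
F=np.c_[fx,fy,fz]
def show():
    s=arm.get_state(); Rm=R.from_rotvec(s["eef_rot"]).as_matrix()
    print("t",round(float(s["time_s"]),2),"pos",np.round(s["position"],4),"TCP rel nest (fix axes,mm)",((s["position"]-n)@F*1e3).round(2),"force fix",(s["force"]@F).round(2),"open mm",round(s["opening"]*88,1),"ff",round(float(s["finger_force"]),1))
    print("tool x",Rm[:,0].round(4),"deg off -fx",round(float(np.degrees(np.arcsin(Rm[:,0]@fy))),2))
    return s
if __name__=="__main__": show()
E
python3 st.py
python3 - <<'E'
from h import *
d,s=snap("top","t2")
cs=contours(d["image"],(0,0,130),(180,70,255),20)
for c in cs:
    (u,v),r=cv2.minEnclosingCircle(c)
    if 330<u<430 and 190<v<280: print((round(u),round(v)),onplane(d,[(u,v)],.012)[0,:2].round(3))
E
```

```text
t 7.25 pos [0.4795 0.0271 0.1234] TCP rel nest (fix axes,mm) [-6.25 -1.04 85.39] force fix [-0.06 -0.06 -1.67] open mm 29.7 ff 15.0
tool x [ 5.450e-02  9.985e-01 -4.000e-04] deg off -fx -0.15
(371, 264) [ 0.44  -0.159]
(418, 260) [ 0.447 -0.272]
(340, 220) [ 0.547 -0.087]
(391, 217) [ 0.553 -0.208]
```

Run:
```python
from st import *
d,_=snap("wrist")
T=np.eye(4);T[:3,:3]=[[.047,.999,-.001],[.999,-.047,0],[0,-.001,-1]];T[:3,3]=[.48516,.023,.22656]
d["c2w"]=T@np.array(d["mount"])
g=cv2.cvtColor(cv2.imread("pics/w2.png"),cv2.COLOR_BGR2GRAY)[184:200,304:338].astype(float)
col=np.median(g,0); 
m=(g<np.median(g)-14).astype(np.uint8)
k,l,st,ce=cv2.connectedComponentsWithStats(m)
for i in range(1,k):
    if st[i,4]>8:
        u,v=ce[i]+[304,184]; P=onplane(d,[(u,v)],.049)
        print(st[i],(u,v),((P-n)@F*1e3).round(2))
# expected pin pixel positions (base/top)
print(proj(d,[n+F@np.array([.0147,s*.0103,z]) for s in(-1,1) for z in (0,.022)]))
o,c=None,None
P=onplane(d,[(321.2,154.5)],.052); print("pad front",((P-n)@F*1e3).round(1))
```

```text
[ 6  3  6 10 46] (np.float64(312.4130434782609), np.float64(191.67391304347825)) [[ 15.04 -10.62  11.  ]]
[23  3  6 10 43] (np.float64(329.25581395348837), np.float64(191.69767441860466)) [[14.85  9.96 11.  ]]
[[313.04677407 188.93737562]
 [312.26613945 194.09802349]
 [329.4058914  189.10369597]
 [329.67214139 194.27475672]]
pad front [[-31.   -0.1  14. ]]
```

>>> {"fn": "carry_out", "kwargs": {"series": [{"rx": 0,"ry": 0,"rz": 0,"x": 0,"y": 0.007,"z": 0.2,"claw": -0.5},{"rx": 0,"ry": 0,"rz": 0,"x": 0,"y": 0.007,"z": 0.4,"claw": -0.5},{"rx": 0,"ry": 0,"rz": 0,"x": 0,"y": 0.007,"z": 0.52,"claw": -0.5},{"rx": 0,"ry": 0,"rz": 0,"x": 0,"y": 0.007,"z": 0.6,"claw": -0.5},{"rx": 0,"ry": 0,"rz": 0,"x": 0,"y": 0.007,"z": 0.64,"claw": -0.5},{"rx": 0,"ry": 0,"rz": 0,"x": 0,"y": 0.007,"z": 0.655,"claw": -0.5},{"rx": 0,"ry": 0,"rz": 0,"x": 0,"y": 0.007,"z": 0.655,"claw": -0.5},{"rx": 0,"ry": 0,"rz": 0,"x": 0,"y": 0.007,"z": 0.655,"claw": -0.5}]}}

```text
time_s: 8.15
position: [0.4817, 0.027, 0.0457]
eef_rot: [2.283, 2.157, 0.002]
force: [0.1, 0.0, -1.8]
opening: 0.335
finger_force: 15.0
```

```bash
python3 st.py
```

```text
t 8.15 pos [0.4817 0.027  0.0457] TCP rel nest (fix axes,mm) [-6.3   1.19  7.71] force fix [-0.02  0.12 -1.79] open mm 29.5 ff 15.0
tool x [5.660e-02 9.984e-01 1.000e-04] deg off -fx -0.02
```

>>> {"fn": "carry_out", "kwargs": {"series": [{"rx": 0,"ry": 0,"rz": 0,"x": 0,"y": 0,"z": 0.005,"claw": -0.5},{"rx": 0,"ry": 0,"rz": 0,"x": 0,"y": 0,"z": 0.01,"claw": -0.5},{"rx": 0,"ry": 0,"rz": 0,"x": 0,"y": 0,"z": 0.015,"claw": -0.5},{"rx": 0,"ry": 0,"rz": 0,"x": 0,"y": 0,"z": 0.015,"claw": -0.5}]}}

```text
time_s: 8.55
position: [0.4809, 0.0271, 0.0431]
eef_rot: [2.283, 2.158, -0.0]
force: [-0.9, 0.1, -1.1]
opening: 0.338
finger_force: 15.0
```

```bash
python3 st.py
```

```text
t 8.55 pos [0.4809 0.0271 0.0431] TCP rel nest (fix axes,mm) [-6.32  0.31  5.11] force fix [-0.03 -0.91 -1.13] open mm 29.7 ff 15.0
tool x [ 0.0565  0.9984 -0.    ] deg off -fx -0.03
```

>>> {"fn": "carry_out", "kwargs": {"series": [{"rx": 0,"ry": 0,"rz": 0,"x": 0,"y": 0,"z": 0,"claw": -0.5},{"rx": 0,"ry": 0,"rz": 0,"x": 0,"y": 0,"z": 0,"claw": -0.5}]}}

```text
time_s: 8.75
position: [0.4809, 0.0271, 0.0431]
eef_rot: [-2.283, -2.158, 0.0]
force: [-0.7, 0.4, -0.9]
opening: 0.333
finger_force: 15.0
```

```bash
python3 st.py
```

```text
t 8.75 pos [0.4809 0.0271 0.0431] TCP rel nest (fix axes,mm) [-6.31  0.32  5.09] force fix [-0.4  -0.7  -0.95] open mm 29.3 ff 15.0
tool x [ 0.0565  0.9984 -0.    ] deg off -fx -0.03
```

>>> {"fn": "carry_out", "kwargs": {"series": [{"rx": 0,"ry": 0,"rz": 0,"x": 0,"y": -0.004,"z": 0.003,"claw": -0.5},{"rx": 0,"ry": 0,"rz": 0,"x": 0,"y": -0.004,"z": 0.006,"claw": -0.5},{"rx": 0,"ry": 0,"rz": 0,"x": 0,"y": -0.004,"z": 0.006,"claw": -0.5},{"rx": 0,"ry": 0,"rz": 0,"x": 0,"y": -0.004,"z": 0.006,"claw": -0.5}]}}

```text
time_s: 9.15
position: [0.4804, 0.0271, 0.0424]
eef_rot: [2.283, 2.158, -0.0]
force: [-0.5, -0.6, -1.4]
opening: 0.343
finger_force: 15.0
```

```bash
python3 st.py
```

```text
t 9.15 pos [0.4804 0.0271 0.0424] TCP rel nest (fix axes,mm) [-6.31 -0.11  4.38] force fix [ 0.67 -0.48 -1.38] open mm 30.2 ff 15.0
tool x [ 0.0566  0.9984 -0.    ] deg off -fx -0.02
```

>>> {"fn": "carry_out", "kwargs": {"series": [{"rx": 0,"ry": 0,"rz": 0,"x": 0,"y": -0.001,"z": 0.003,"claw": -0.5},{"rx": 0,"ry": 0,"rz": 0,"x": 0,"y": -0.001,"z": 0.006,"claw": -0.5},{"rx": 0,"ry": 0,"rz": 0,"x": 0,"y": -0.001,"z": 0.006,"claw": -0.5}]}}

```text
time_s: 9.45
position: [0.4805, 0.0271, 0.0423]
eef_rot: [2.283, 2.158, 0.0]
force: [-2.6, -0.3, 4.7]
opening: 0.332
finger_force: 15.0
```

```bash
python3 st.py
```

```text
t 9.45 pos [0.4805 0.0271 0.0423] TCP rel nest (fix axes,mm) [-6.3  -0.09  4.27] force fix [ 0.5  -2.56  4.66] open mm 29.2 ff 15.0
tool x [ 0.0566  0.9984 -0.    ] deg off -fx -0.02
```

The sample touches the block. I'll ease the downward press, lighten the grip and slide towards the pins.

>>> {"fn": "carry_out", "kwargs": {"series": [{"rx": 0,"ry": 0,"rz": 0,"x": 0,"y": 0,"z": -0.005,"claw": -0.5},{"rx": 0,"ry": 0,"rz": 0,"x": -0.01,"y": 0,"z": -0.005,"claw": -0.5},{"rx": 0,"ry": 0,"rz": 0,"x": -0.02,"y": 0,"z": -0.005,"claw": -0.5},{"rx": 0,"ry": 0,"rz": 0,"x": -0.03,"y": 0,"z": -0.005,"claw": -0.5},{"rx": 0,"ry": 0,"rz": 0,"x": -0.04,"y": 0,"z": -0.005,"claw": -0.5},{"rx": 0,"ry": 0,"rz": 0,"x": -0.04,"y": 0,"z": -0.005,"claw": -0.5}], "newtons": 8}}

```text
time_s: 10.05
position: [0.4802, 0.0221, 0.0423]
eef_rot: [2.283, 2.157, 0.0]
force: [0.5, 0.2, 1.1]
opening: 0.338
finger_force: 8.0
```

```bash
python3 st.py
```

```text
t 10.05 pos [0.4802 0.0221 0.0423] TCP rel nest (fix axes,mm) [-1.32 -0.05  4.33] force fix [-0.2   0.44  1.11] open mm 29.8 ff 8.0
tool x [ 5.670e-02  9.984e-01 -1.000e-04] deg off -fx -0.02
```

>>> {"fn": "carry_out", "kwargs": {"series": [{"rx": 0,"ry": 0,"rz": 0,"x": -0.004,"y": 0,"z": 0,"claw": -0.5},{"rx": 0,"ry": 0,"rz": 0,"x": -0.008,"y": 0,"z": 0,"claw": -0.5},{"rx": 0,"ry": 0,"rz": 0,"x": -0.008,"y": 0,"z": 0,"claw": -0.5}]}}

```text
time_s: 10.35
position: [0.4801, 0.0213, 0.0423]
eef_rot: [2.283, 2.158, 0.0]
force: [-0.2, 0.5, -0.2]
opening: 0.335
finger_force: 8.0
```

```bash
python3 st.py
```

```text
t 10.35 pos [0.4801 0.0213 0.0423] TCP rel nest (fix axes,mm) [-0.49 -0.17  4.3 ] force fix [-0.44 -0.25 -0.16] open mm 29.5 ff 8.0
tool x [ 0.0566  0.9984 -0.    ] deg off -fx -0.02
```

>>> {"fn": "carry_out", "kwargs": {"series": [{"rx": 0,"ry": 0,"rz": 0,"x": -0.003,"y": 0,"z": 0,"claw": -0.5},{"rx": 0,"ry": 0,"rz": 0,"x": -0.006,"y": 0,"z": 0,"claw": -0.5},{"rx": 0,"ry": 0,"rz": 0,"x": -0.006,"y": 0,"z": 0,"claw": -0.5}]}}

```text
time_s: 10.65
position: [0.48, 0.0208, 0.0423]
eef_rot: [-2.283, -2.157, -0.001]
force: [0.5, 2.4, 0.1]
opening: 0.337
finger_force: 8.0
```

```bash
python3 st.py
```

```text
t 10.65 pos [0.48   0.0208 0.0423] TCP rel nest (fix axes,mm) [-0.02 -0.21  4.3 ] force fix [-2.4   0.37  0.12] open mm 29.7 ff 8.0
tool x [5.680e-02 9.984e-01 4.000e-04] deg off -fx -0.01
```

>>> {"fn": "carry_out", "kwargs": {"series": [{"rx": 0,"ry": 0,"rz": 0,"x": -0.003,"y": 0,"z": 0,"claw": -0.5},{"rx": 0,"ry": 0,"rz": 0,"x": -0.005,"y": 0,"z": 0,"claw": -0.5},{"rx": 0,"ry": 0,"rz": 0,"x": -0.005,"y": 0,"z": 0,"claw": -0.5}]}}

```text
time_s: 10.95
position: [0.48, 0.0207, 0.0423]
eef_rot: [-2.283, -2.157, -0.002]
force: [1.3, 6.2, -0.0]
opening: 0.337
finger_force: 8.0
```

```bash
python3 st.py
```

```text
t 10.95 pos [0.48   0.0207 0.0423] TCP rel nest (fix axes,mm) [ 0.08 -0.17  4.3 ] force fix [-6.22  0.97 -0.03] open mm 29.6 ff 8.0
tool x [0.0571 0.9984 0.0012] deg off -fx 0.01
```

>>> {"fn": "carry_out", "kwargs": {"series": [{"rx": 0,"ry": 0,"rz": 0,"x": -0.003,"y": 0,"z": 0,"claw": -0.5},{"rx": 0,"ry": 0,"rz": 0,"x": -0.006,"y": 0,"z": 0,"claw": -0.5},{"rx": 0,"ry": 0,"rz": 0,"x": -0.006,"y": 0,"z": 0,"claw": -0.5}]}}

```text
time_s: 11.25
position: [0.4801, 0.0206, 0.0423]
eef_rot: [-2.284, -2.156, -0.003]
force: [0.6, 8.5, 0.1]
opening: 0.338
finger_force: 8.0
```

```bash
python3 st.py
```

```text
t 11.25 pos [0.4801 0.0206 0.0423] TCP rel nest (fix axes,mm) [ 0.23 -0.1   4.34] force fix [-8.51  0.14  0.09] open mm 29.7 ff 8.0
tool x [0.0577 0.9983 0.0023] deg off -fx 0.04
```

Both pins are felt: 8.5 N along x and about 0 sideways. I'll relax the push slightly and then let go.

>>> {"fn": "carry_out", "kwargs": {"series": [{"rx": 0,"ry": 0,"rz": 0,"x": 0.006,"y": 0,"z": 0,"claw": -0.5},{"rx": 0,"ry": 0,"rz": 0,"x": 0.006,"y": 0,"z": 0,"claw": -0.5},{"rx": 0,"ry": 0,"rz": 0,"x": 0.006,"y": 0,"z": 0,"claw": -0.2},{"rx": 0,"ry": 0,"rz": 0,"x": 0.006,"y": 0,"z": 0,"claw": 0},{"rx": 0,"ry": 0,"rz": 0,"x": 0.006,"y": 0,"z": 0,"claw": 0.1},{"rx": 0,"ry": 0,"rz": 0,"x": 0.006,"y": 0,"z": 0,"claw": 0.1}]}}

```text
time_s: 11.85
position: [0.4798, 0.0197, 0.0422]
eef_rot: [2.283, 2.158, -0.001]
force: [0.1, -0.8, 1.0]
opening: 0.551
finger_force: 0.0
```

```bash
python3 st.py
```

```text
t 11.85 pos [0.4798 0.0197 0.0422] TCP rel nest (fix axes,mm) [ 1.13 -0.37  4.17] force fix [0.77 0.18 0.96] open mm 48.5 ff 0.0
tool x [ 5.660e-02  9.984e-01 -4.000e-04] deg off -fx -0.02
```

>>> {"fn": "carry_out", "kwargs": {"series": [{"rx": 0,"ry": 0,"rz": 0,"x": 0,"y": 0,"z": -0.1,"claw": 0.1},{"rx": 0,"ry": 0,"rz": 0,"x": 0,"y": 0,"z": -0.3,"claw": 0.1},{"rx": 0,"ry": 0,"rz": 0,"x": 0,"y": 0,"z": -0.6,"claw": 0.1},{"rx": 0,"ry": 0,"rz": 0,"x": 0,"y": 0,"z": -0.9,"claw": 0.1},{"rx": 0,"ry": 0,"rz": 0,"x": 0,"y": 0,"z": -1,"claw": 0.1},{"rx": 0,"ry": 0,"rz": 0,"x": 0,"y": 0,"z": -1,"claw": 0.1},{"rx": 0,"ry": 0,"rz": 0,"x": 0,"y": 0,"z": -1,"claw": 0.1}]}}

```text
time_s: 12.55
position: [0.4793, 0.02, 0.1615]
eef_rot: [-2.283, -2.157, 0.001]
force: [-0.8, 0.4, -0.0]
opening: 0.547
finger_force: 0.0
```

```bash
python3 st.py
python3 - <<'E'
from st import *
d,s=snap("wrist","w4"); img=d["image"]
print(proj(d,[n,n+[0,0,.026]]+[n+F@np.array([.0147,q*.0103,.022]) for q in(-1,1)]).round(1))
u,v=proj(d,n+[0,0,.013])[0].astype(int)
cv2.imwrite("pics/w4c.png",cv2.resize(img[max(v-60,0):v+60,u-80:u+80],None,fx=5,fy=5,interpolation=cv2.INTER_CUBIC)); print(u-80,v-60)
E
```

```text
t 12.55 pos [0.4793 0.02   0.1615] TCP rel nest (fix axes,mm) [  0.86  -0.88 123.54] force fix [-0.39 -0.78 -0.03] open mm 48.2 ff 0.0
tool x [ 5.660e-02  9.984e-01 -1.000e-04] deg off -fx -0.02
[[326.1 189.8]
 [326.1 197.6]
 [315.3 211. ]
 [336.9 211. ]]
246 133
```

View pics/w4c.png

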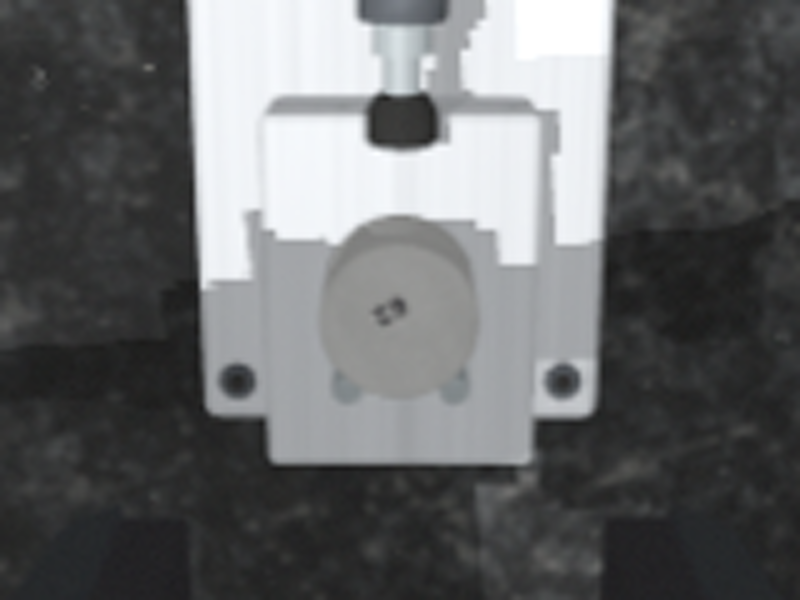

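The sample stands against both pins. Its top centre is at about (326,197), against a predicted (326.1,197.6), which is under 0.5 mm off. Next I'll shut the fingers and approach the handle from the nest side, above the clamp frame.

>>> {"fn": "carry_out", "kwargs": {"series": [{"rx": 0,"ry": 0,"rz": 0,"x": 0,"y": 0.007,"z": 0,"claw": -1},{"rx": 0,"ry": 0,"rz": 0,"x": 0.3,"y": 0.007,"z": 0,"claw": -1},{"rx": 0,"ry": 0,"rz": 0,"x": 0.6,"y": 0.007,"z": 0,"claw": -1},{"rx": 0,"ry": 0,"rz": 0,"x": 0.9,"y": 0.007,"z": 0,"claw": -1},{"rx": 0,"ry": 0,"rz": 0,"x": 0.95,"y": 0.007,"z": 0,"claw": -1},{"rx": 0,"ry": 0,"rz": 0,"x": 0.95,"y": 0.007,"z": 0,"claw": -1},{"rx": 0,"ry": 0,"rz": 0,"x": 0.95,"y": 0.007,"z": 0,"claw": -1}]}}

```text
time_s: 13.3
position: [0.4865, 0.1331, 0.1612]
eef_rot: [-2.283, -2.158, 0.003]
force: [0.3, 0.2, 0.6]
opening: 0.007
finger_force: 0.0
```

```bash
python3 st.py
python3 - <<'E'
from h import *
d,s=snap("wrist","w5")
E
```

```text
t 13.3 pos [0.4865 0.1331 0.1612] TCP rel nest (fix axes,mm) [-1.1244e+02 -7.0000e-02  1.2322e+02] force fix [-0.24  0.27  0.58] open mm 0.6 ff 0.0
tool x [ 0.0562  0.9984 -0.0012] deg off -fx -0.04
```

View pics/w5.png

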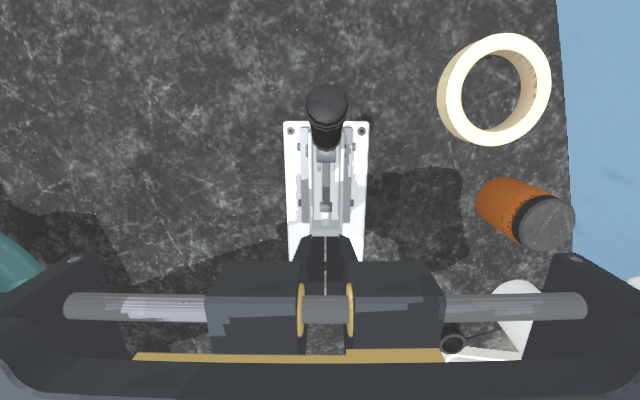

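The wrist view shows the grip's end cap at (326,103), about 42 px wide. That places the bar end near fixture x -110, z 168 mm, so the bar stands at about 71°, as expected for an open handle. Now I'll approach to touch it.

>>> {"fn": "carry_out", "kwargs": {"series": [{"rx": 0,"ry": 0,"rz": 0,"x": 0.15,"y": 0,"z": 0.1,"claw": -1},{"rx": 0,"ry": 0,"rz": 0,"x": 0.3,"y": 0,"z": 0.18,"claw": -1},{"rx": 0,"ry": 0,"rz": 0,"x": 0.35,"y": 0,"z": 0.18,"claw": -1},{"rx": 0,"ry": 0,"rz": 0,"x": 0.38,"y": 0,"z": 0.18,"claw": -1},{"rx": 0,"ry": 0,"rz": 0,"x": 0.41,"y": 0,"z": 0.18,"claw": -1},{"rx": 0,"ry": 0,"rz": 0,"x": 0.43,"y": 0,"z": 0.18,"claw": -1},{"rx": 0,"ry": 0,"rz": 0,"x": 0.44,"y": 0,"z": 0.18,"claw": -1},{"rx": 0,"ry": 0,"rz": 0,"x": 0.44,"y": 0,"z": 0.18,"claw": -1}]}}

```text
time_s: 14.15
position: [0.4904, 0.1863, 0.141]
eef_rot: [2.283, 2.157, 0.0]
force: [0.3, -1.1, 0.4]
opening: 0.009
finger_force: 0.3
```

```bash
sed -i 's/"tool x"/"fixture x,z mm",(((s["position"]-n)@F)*1e3+[85,0,38]).round(1),"tool x"/' st.py; python3 st.py
```

```text
t 14.15 pos [0.4904 0.1863 0.141 ] TCP rel nest (fix axes,mm) [-165.82    0.76  102.95] force fix [1.12 0.37 0.42] open mm 0.8 ff 0.3
fixture x,z mm [-80.8   0.8 141. ] tool x [ 5.660e-02  9.984e-01 -2.000e-04] deg off -fx -0.02
```

>>> {"fn": "carry_out", "kwargs": {"series": [{"rx": 0,"ry": 0,"rz": 0,"x": 0.035,"y": -0.003,"z": 0.01,"claw": -1},{"rx": 0,"ry": 0,"rz": 0,"x": 0.07,"y": -0.005,"z": 0.02,"claw": -1},{"rx": 0,"ry": 0,"rz": 0,"x": 0.105,"y": -0.005,"z": 0.035,"claw": -1},{"rx": 0,"ry": 0,"rz": 0,"x": 0.14,"y": -0.005,"z": 0.05,"claw": -1},{"rx": 0,"ry": 0,"rz": 0,"x": 0.17,"y": -0.005,"z": 0.065,"claw": -1},{"rx": 0,"ry": 0,"rz": 0,"x": 0.2,"y": -0.005,"z": 0.08,"claw": -1},{"rx": 0,"ry": 0,"rz": 0,"x": 0.22,"y": -0.005,"z": 0.092,"claw": -1},{"rx": 0,"ry": 0,"rz": 0,"x": 0.22,"y": -0.005,"z": 0.092,"claw": -1}]}}

```text
time_s: 14.95
position: [0.4908, 0.2132, 0.1292]
eef_rot: [-2.283, -2.158, 0.001]
force: [-0.1, 0.7, 0.5]
opening: 0.007
finger_force: 0.0
```

```bash
python3 st.py
```

```text
t 14.95 pos [0.4908 0.2132 0.1292] TCP rel nest (fix axes,mm) [-192.72   -0.38   91.2 ] force fix [-0.65 -0.15  0.55] open mm 0.6 ff 0.0
fixture x,z mm [-107.7   -0.4  129.2] tool x [ 5.620e-02  9.984e-01 -1.000e-04] deg off -fx -0.05
```

>>> {"fn": "carry_out", "kwargs": {"series": [{"rx": 0,"ry": 0,"rz": 0,"x": 0.03,"y": 0.002,"z": 0.02,"claw": -1},{"rx": 0,"ry": 0,"rz": 0,"x": 0.06,"y": 0.002,"z": 0.04,"claw": -1},{"rx": 0,"ry": 0,"rz": 0,"x": 0.09,"y": 0.002,"z": 0.065,"claw": -1},{"rx": 0,"ry": 0,"rz": 0,"x": 0.12,"y": 0.002,"z": 0.09,"claw": -1},{"rx": 0,"ry": 0,"rz": 0,"x": 0.14,"y": 0.002,"z": 0.115,"claw": -1},{"rx": 0,"ry": 0,"rz": 0,"x": 0.14,"y": 0.002,"z": 0.115,"claw": -1}]}}

```text
time_s: 15.55
position: [0.4923, 0.2301, 0.1157]
eef_rot: [-2.283, -2.158, -0.0]
force: [-0.8, -0.4, 2.3]
opening: 0.006
finger_force: 0.9
```

```bash
python3 st.py; python3 -c "
from h import *
d,s=snap('wrist','w6')"
```

```text
t 15.55 pos [0.4923 0.2301 0.1157] TCP rel nest (fix axes,mm) [-2.0966e+02  1.7000e-01  7.7690e+01] force fix [ 0.44 -0.81  2.29] open mm 0.5 ff 0.9
fixture x,z mm [-124.7    0.2  115.7] tool x [5.630e-02 9.984e-01 2.000e-04] deg off -fx -0.04
```

View pics/w6.png

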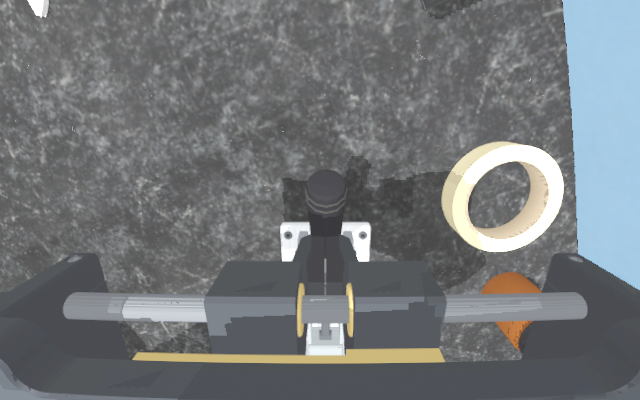

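The picture shows the handle following: its end cap has moved to (326,185), just ahead of the shut fingertips. I'll go on in small steps and watch the force.

>>> {"fn": "carry_out", "kwargs": {"series": [{"rx": 0,"ry": 0,"rz": 0,"x": 0.02,"y": 0,"z": 0.02,"claw": -1},{"rx": 0,"ry": 0,"rz": 0,"x": 0.04,"y": 0,"z": 0.042,"claw": -1},{"rx": 0,"ry": 0,"rz": 0,"x": 0.055,"y": 0,"z": 0.063,"claw": -1},{"rx": 0,"ry": 0,"rz": 0,"x": 0.07,"y": 0,"z": 0.085,"claw": -1},{"rx": 0,"ry": 0,"rz": 0,"x": 0.07,"y": 0,"z": 0.085,"claw": -1}]}}

```text
time_s: 16.1
position: [0.4929, 0.2387, 0.1056]
eef_rot: [-2.283, -2.157, -0.001]
force: [-1.2, 0.2, 3.9]
opening: 0.006
finger_force: 1.7
```

```bash
python3 st.py
```

```text
t 16.1 pos [0.4929 0.2387 0.1056] TCP rel nest (fix axes,mm) [-218.23    0.28   67.6 ] force fix [-0.14 -1.26  3.85] open mm 0.6 ff 1.7
fixture x,z mm [-133.2    0.3  105.6] tool x [5.660e-02 9.984e-01 8.000e-04] deg off -fx -0.02
```

>>> {"fn": "carry_out", "kwargs": {"series": [{"rx": 0,"ry": 0,"rz": 0,"x": 0.013,"y": 0,"z": 0.021,"claw": -1},{"rx": 0,"ry": 0,"rz": 0,"x": 0.025,"y": 0,"z": 0.042,"claw": -1},{"rx": 0,"ry": 0,"rz": 0,"x": 0.025,"y": 0,"z": 0.042,"claw": -1}]}}

```text
time_s: 16.4
position: [0.4931, 0.2416, 0.1007]
eef_rot: [-2.283, -2.157, -0.001]
force: [-0.2, 1.7, 3.8]
opening: 0.006
finger_force: 1.5
```

```bash
python3 st.py
```

```text
t 16.4 pos [0.4931 0.2416 0.1007] TCP rel nest (fix axes,mm) [-221.18    0.34   62.66] force fix [-1.67 -0.28  3.8 ] open mm 0.5 ff 1.5
fixture x,z mm [-136.2    0.3  100.7] tool x [5.660e-02 9.984e-01 8.000e-04] deg off -fx -0.02
```

>>> {"fn": "carry_out", "kwargs": {"series": [{"rx": 0,"ry": 0,"rz": 0,"x": 0.012,"y": 0,"z": 0.021,"claw": -1},{"rx": 0,"ry": 0,"rz": 0,"x": 0.022,"y": 0,"z": 0.042,"claw": -1},{"rx": 0,"ry": 0,"rz": 0,"x": 0.022,"y": 0,"z": 0.042,"claw": -1}]}}

```text
time_s: 16.7
position: [0.4931, 0.2439, 0.0951]
eef_rot: [2.283, 2.158, 0.0]
force: [-0.1, 0.3, 3.0]
opening: 0.005
finger_force: 1.1
```

```bash
python3 st.py
```

```text
t 16.7 pos [0.4931 0.2439 0.0951] TCP rel nest (fix axes,mm) [-2.2343e+02  1.9000e-01  5.7150e+01] force fix [-0.26 -0.16  3.04] open mm 0.5 ff 1.1
fixture x,z mm [-138.4    0.2   95.1] tool x [5.650e-02 9.984e-01 1.000e-04] deg off -fx -0.03
```

>>> {"fn": "carry_out", "kwargs": {"series": [{"rx": 0,"ry": 0,"rz": 0,"x": 0.008,"y": 0,"z": 0.018,"claw": -1},{"rx": 0,"ry": 0,"rz": 0,"x": 0.016,"y": 0,"z": 0.036,"claw": -1},{"rx": 0,"ry": 0,"rz": 0,"x": 0.016,"y": 0,"z": 0.036,"claw": -1}]}}

```text
time_s: 17.0
position: [0.4929, 0.2455, 0.0906]
eef_rot: [-2.283, -2.158, 0.001]
force: [0.7, 1.2, 1.7]
opening: 0.007
finger_force: 0.6
```

```bash
python3 st.py
```

```text
t 17.0 pos [0.4929 0.2455 0.0906] TCP rel nest (fix axes,mm) [-2.2502e+02 -8.0000e-02  5.2570e+01] force fix [-1.27  0.67  1.65] open mm 0.6 ff 0.6
fixture x,z mm [-1.40e+02 -1.00e-01  9.06e+01] tool x [ 5.640e-02  9.984e-01 -5.000e-04] deg off -fx -0.03
```

The force is easing, so the handle is past its peak and near the dead point. I'll use finer steps from here.

>>> {"fn": "carry_out", "kwargs": {"series": [{"rx": 0,"ry": 0,"rz": 0,"x": 0.004,"y": 0,"z": 0.012,"claw": -1},{"rx": 0,"ry": 0,"rz": 0,"x": 0.008,"y": 0,"z": 0.024,"claw": -1},{"rx": 0,"ry": 0,"rz": 0,"x": 0.008,"y": 0,"z": 0.024,"claw": -1}]}}

```text
time_s: 17.3
position: [0.4929, 0.2464, 0.0878]
eef_rot: [-2.283, -2.158, 0.002]
force: [0.8, 0.1, 0.3]
opening: 0.007
finger_force: 0.3
```

```bash
python3 st.py
```

```text
t 17.3 pos [0.4929 0.2464 0.0878] TCP rel nest (fix axes,mm) [-2.2591e+02 -2.1000e-01  4.9770e+01] force fix [-0.13  0.77  0.27] open mm 0.6 ff 0.3
fixture x,z mm [-140.9   -0.2   87.8] tool x [ 5.650e-02  9.984e-01 -6.000e-04] deg off -fx -0.03
```

>>> {"fn": "carry_out", "kwargs": {"series": [{"rx": 0,"ry": 0,"rz": 0,"x": 0.002,"y": 0,"z": 0.008,"claw": -1},{"rx": 0,"ry": 0,"rz": 0,"x": 0.004,"y": 0,"z": 0.015,"claw": -1},{"rx": 0,"ry": 0,"rz": 0,"x": 0.004,"y": 0,"z": 0.015,"claw": -1}]}}

```text
time_s: 17.6
position: [0.493, 0.2469, 0.0862]
eef_rot: [-2.283, -2.158, 0.001]
force: [1.0, 0.4, 0.2]
opening: 0.005
finger_force: 0.2
```

```bash
python3 st.py
```

```text
t 17.6 pos [0.493  0.2469 0.0862] TCP rel nest (fix axes,mm) [-2.2647e+02 -1.0000e-01  4.8210e+01] force fix [-0.42  0.97  0.15] open mm 0.5 ff 0.2
fixture x,z mm [-1.415e+02 -1.000e-01  8.620e+01] tool x [ 5.660e-02  9.984e-01 -3.000e-04] deg off -fx -0.02
```

>>> {"fn": "carry_out", "kwargs": {"series": [{"rx": 0,"ry": 0,"rz": 0,"x": 0.001,"y": 0,"z": 0.006,"claw": -1},{"rx": 0,"ry": 0,"rz": 0,"x": 0.003,"y": 0,"z": 0.012,"claw": -1},{"rx": 0,"ry": 0,"rz": 0,"x": 0.003,"y": 0,"z": 0.012,"claw": -1}]}}

```text
time_s: 17.9
position: [0.4931, 0.2473, 0.0848]
eef_rot: [-2.283, -2.158, 0.001]
force: [0.9, 0.5, 0.5]
opening: 0.005
finger_force: 0.0
```

```bash
python3 st.py
```

```text
t 17.9 pos [0.4931 0.2473 0.0848] TCP rel nest (fix axes,mm) [-2.2687e+02 -6.0000e-02  4.6840e+01] force fix [-0.53  0.88  0.54] open mm 0.5 ff 0.0
fixture x,z mm [-1.419e+02 -1.000e-01  8.480e+01] tool x [ 5.650e-02  9.984e-01 -3.000e-04] deg off -fx -0.03
```

>>> {"fn": "carry_out", "kwargs": {"series": [{"rx": 0,"ry": 0,"rz": 0,"x": 0.001,"y": 0,"z": 0.004,"claw": -1},{"rx": 0,"ry": 0,"rz": 0,"x": 0.002,"y": 0,"z": 0.008,"claw": -1},{"rx": 0,"ry": 0,"rz": 0,"x": 0.002,"y": 0,"z": 0.008,"claw": -1}]}}

```text
time_s: 18.2
position: [0.4932, 0.2476, 0.084]
eef_rot: [-2.283, -2.158, 0.0]
force: [-0.7, -0.2, -0.5]
opening: 0.006
finger_force: 0.0
```

```bash
python3 st.py
```

```text
t 18.2 pos [0.4932 0.2476 0.084 ] TCP rel nest (fix axes,mm) [-2.2718e+02  4.0000e-02  4.6010e+01] force fix [ 0.25 -0.7  -0.48] open mm 0.5 ff 0.0
fixture x,z mm [-142.2    0.    84. ] tool x [ 5.660e-02  9.984e-01 -1.000e-04] deg off -fx -0.02
```

>>> {"fn": "carry_out", "kwargs": {"series": [{"rx": 0,"ry": 0,"rz": 0,"x": 0.001,"y": 0,"z": 0.005,"claw": -1},{"rx": 0,"ry": 0,"rz": 0,"x": 0.002,"y": 0,"z": 0.01,"claw": -1},{"rx": 0,"ry": 0,"rz": 0,"x": 0.002,"y": 0,"z": 0.01,"claw": -1}]}}

```text
time_s: 18.5
position: [0.4932, 0.2479, 0.0828]
eef_rot: [-2.283, -2.158, 0.0]
force: [0.5, 0.8, -0.1]
opening: 0.007
finger_force: 0.0
```

```bash
python3 st.py
```

```text
t 18.5 pos [0.4932 0.2479 0.0828] TCP rel nest (fix axes,mm) [-2.2743e+02  8.0000e-02  4.4830e+01] force fix [-0.86  0.42 -0.09] open mm 0.6 ff 0.0
fixture x,z mm [-1.424e+02  1.000e-01  8.280e+01] tool x [ 5.660e-02  9.984e-01 -1.000e-04] deg off -fx -0.02
```

>>> {"fn": "carry_out", "kwargs": {"series": [{"rx": 0,"ry": 0,"rz": 0,"x": 0.001,"y": 0,"z": 0.005,"claw": -1},{"rx": 0,"ry": 0,"rz": 0,"x": 0.002,"y": 0,"z": 0.01,"claw": -1},{"rx": 0,"ry": 0,"rz": 0,"x": 0.002,"y": 0,"z": 0.01,"claw": -1}]}}

```text
time_s: 18.8
position: [0.4935, 0.2481, 0.082]
eef_rot: [2.283, 2.158, 0.0]
force: [-1.0, -2.0, 1.5]
opening: 0.004
finger_force: 1.0
```

```bash
python3 st.py
```

```text
t 18.8 pos [0.4935 0.2481 0.082 ] TCP rel nest (fix axes,mm) [-227.74    0.32   44.  ] force fix [ 2.1  -0.9   1.47] open mm 0.4 ff 1.0
fixture x,z mm [-142.7    0.3   82. ] tool x [0.0566 0.9984 0.    ] deg off -fx -0.02
```

Contact again, with finger force back at 1.0 N. I'll press in tiny steps to confirm this is the stop.

>>> {"fn": "carry_out", "kwargs": {"series": [{"rx": 0,"ry": 0,"rz": 0,"x": 0,"y": 0,"z": 0.004,"claw": -1},{"rx": 0,"ry": 0,"rz": 0,"x": 0,"y": 0,"z": 0.006,"claw": -1},{"rx": 0,"ry": 0,"rz": 0,"x": 0,"y": 0,"z": 0.006,"claw": -1}]}}

```text
time_s: 19.1
position: [0.4936, 0.2483, 0.0815]
eef_rot: [2.283, 2.157, 0.001]
force: [-1.9, -0.6, 3.8]
opening: 0.003
finger_force: 2.2
```

```bash
python3 st.py
```

```text
t 19.1 pos [0.4936 0.2483 0.0815] TCP rel nest (fix axes,mm) [-227.86    0.45   43.46] force fix [ 0.71 -1.83  3.78] open mm 0.3 ff 2.2
fixture x,z mm [-142.9    0.5   81.5] tool x [5.660e-02 9.984e-01 3.000e-04] deg off -fx -0.02
```

>>> {"fn": "carry_out", "kwargs": {"series": [{"rx": 0,"ry": 0,"rz": 0,"x": 0,"y": -0.002,"z": 0.003,"claw": -1},{"rx": 0,"ry": 0,"rz": 0,"x": 0,"y": -0.002,"z": 0.006,"claw": -1},{"rx": 0,"ry": 0,"rz": 0,"x": 0,"y": -0.002,"z": 0.006,"claw": -1}]}}

```text
time_s: 19.4
position: [0.4936, 0.2484, 0.081]
eef_rot: [2.283, 2.157, 0.002]
force: [-0.6, -0.3, 5.9]
opening: 0.002
finger_force: 3.1
```

```bash
python3 st.py
```

```text
t 19.4 pos [0.4936 0.2484 0.081 ] TCP rel nest (fix axes,mm) [-228.      0.45   43.  ] force fix [ 0.34 -0.57  5.92] open mm 0.2 ff 3.1
fixture x,z mm [-143.     0.5   81. ] tool x [5.660e-02 9.984e-01 6.000e-04] deg off -fx -0.02
```

>>> {"fn": "carry_out", "kwargs": {"series": [{"rx": 0,"ry": 0,"rz": 0,"x": 0,"y": 0,"z": 0.002,"claw": -1},{"rx": 0,"ry": 0,"rz": 0,"x": 0,"y": 0,"z": 0.004,"claw": -1},{"rx": 0,"ry": 0,"rz": 0,"x": 0,"y": 0,"z": 0.004,"claw": -1}]}}

```text
time_s: 19.7
position: [0.4937, 0.2484, 0.0807]
eef_rot: [2.283, 2.157, 0.002]
force: [-2.1, -0.5, 7.4]
opening: 0.004
finger_force: 3.7
```

```bash
python3 st.py
```

```text
t 19.7 pos [0.4937 0.2484 0.0807] TCP rel nest (fix axes,mm) [-228.04    0.54   42.74] force fix [ 0.66 -2.08  7.41] open mm 0.3 ff 3.7
fixture x,z mm [-143.     0.5   80.7] tool x [5.660e-02 9.984e-01 7.000e-04] deg off -fx -0.02
```

The slack from z ≈ 86 to 82 mm is the snap over the dead point, about 4 mm or 0.045 rad. The force then climbs linearly to 7.4 N against the stop. I'll lift off and touch again to check that the handle stays there.

>>> {"fn": "carry_out", "kwargs": {"series": [{"rx": 0,"ry": 0,"rz": 0,"x": 0,"y": 0,"z": -0.03,"claw": -1},{"rx": 0,"ry": 0,"rz": 0,"x": 0,"y": 0,"z": -0.1,"claw": -1},{"rx": 0,"ry": 0,"rz": 0,"x": 0,"y": 0,"z": -0.1,"claw": -1},{"rx": 0,"ry": 0,"rz": 0,"x": 0,"y": 0,"z": -0.06,"claw": -1},{"rx": 0,"ry": 0,"rz": 0,"x": 0,"y": 0,"z": -0.03,"claw": -1},{"rx": 0,"ry": 0,"rz": 0,"x": 0,"y": 0,"z": -0.025,"claw": -1},{"rx": 0,"ry": 0,"rz": 0,"x": 0,"y": 0,"z": -0.025,"claw": -1}]}}

```text
time_s: 20.4
position: [0.4928, 0.248, 0.0823]
eef_rot: [-2.283, -2.157, 0.002]
force: [0.1, -0.6, 0.6]
opening: 0.006
finger_force: 0.2
```

```bash
python3 st.py
```

```text
t 20.4 pos [0.4928 0.248  0.0823] TCP rel nest (fix axes,mm) [-227.53   -0.39   44.31] force fix [0.61 0.1  0.63] open mm 0.5 ff 0.2
fixture x,z mm [-142.5   -0.4   82.3] tool x [ 5.660e-02  9.984e-01 -5.000e-04] deg off -fx -0.02
```

>>> {"fn": "carry_out", "kwargs": {"series": [{"rx": 0,"ry": 0,"rz": 0,"x": 0,"y": 0,"z": 0.006,"claw": -1},{"rx": 0,"ry": 0,"rz": 0,"x": 0,"y": 0,"z": 0.013,"claw": -1},{"rx": 0,"ry": 0,"rz": 0,"x": 0,"y": 0,"z": 0.013,"claw": -1}]}}

```text
time_s: 20.7
position: [0.4931, 0.2482, 0.0815]
eef_rot: [-2.283, -2.158, -0.0]
force: [-1.1, -1.3, 2.9]
opening: 0.003
finger_force: 1.7
```

```bash
python3 st.py
```

```text
t 20.7 pos [0.4931 0.2482 0.0815] TCP rel nest (fix axes,mm) [-2.2774e+02 -6.0000e-02  4.3520e+01] force fix [ 1.33 -1.06  2.94] open mm 0.3 ff 1.7
fixture x,z mm [-1.427e+02 -1.000e-01  8.150e+01] tool x [0.0566 0.9984 0.    ] deg off -fx -0.03
```

The contact is at the same height again (82 mm) with the same stiffness, so the handle stays on its stop. I'll lift clear and hand in.

>>> {"fn": "carry_out", "kwargs": {"series": [{"rx": 0,"ry": 0,"rz": 0,"x": 0,"y": 0,"z": -0.2,"claw": -1},{"rx": 0,"ry": 0,"rz": 0,"x": 0,"y": 0,"z": -0.6,"claw": -1},{"rx": 0,"ry": 0,"rz": 0,"x": 0,"y": 0,"z": -0.9,"claw": -1},{"rx": 0,"ry": 0,"rz": 0,"x": 0,"y": 0,"z": -0.9,"claw": -1},{"rx": 0,"ry": 0,"rz": 0,"x": 0,"y": 0,"z": -0.9,"claw": -1},{"rx": 0,"ry": 0,"rz": 0,"x": 0,"y": 0,"z": -0.9,"claw": -1}]}}

```text
time_s: 21.3
position: [0.4921, 0.2477, 0.1877]
eef_rot: [-2.283, -2.157, 0.004]
force: [-0.2, -0.4, 0.1]
opening: 0.005
finger_force: 0.0
```

```bash
python3 st.py; python3 -c "
from rig import arm
print(arm.job_done())"
```

```text
t 21.3 pos [0.4921 0.2477 0.1877] TCP rel nest (fix axes,mm) [-227.17   -1.08  149.66] force fix [ 0.38 -0.2   0.07] open mm 0.5 ff 0.0
fixture x,z mm [-142.2   -1.1  187.7] tool x [ 0.0566  0.9984 -0.0012] deg off -fx -0.02
the job is handed in; nothing more can be done
None
```

I handed in the job at 21.3 s, and no verdict came back: the sample was seated against both pins and let go, then the handle was pressed past its dead point onto its stop (about 7.4 N, still there on a second touch); I did not check the sample again by camera after clamping.

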